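# Clamp the reagent bottle on the shaker

## Task

Gently stand the amber bottle on the blue-grey mat of the shaker, upright between the two rubber bars and near their middle, and let go of it. Then pull up the red lock knob of the sliding bar, slide the bar one hole towards the bottle and let the pin drop fully home in that next hole, so that the bottle is caught between the bars. Finish holding: keep the knob gripped with the pin right down in its hole, so that I can tighten the bar's screws; leave the other things on the bench alone.

Things in the scene. Friction and masses are not known exactly. Their poses are not given: they have to be found in the camera images.
- amber_bottle: the bottle to be shaken: loose, amber glass, paper label, blue cap, 0.2 to 0.33 kg. Body diameter 56 mm up to a height of 62 mm, then a shoulder; blue screw cap of diameter 46 mm from height 80 to 105 mm (its top). Origin: centre of its underside; z up along the bottle. Starts standing on the bench left of the shaker
- clear_bottle: bystander: bottle of the same size with clear glass, same blue cap, loose; origin at the centre of its underside. Must be left alone
- sample_pot: bystander: white plastic pot with yellow lid, diameter 66 mm, 69 mm tall, loose; origin at the centre of its underside
- slide_box: bystander: flat blue box for microscope slides, 170 x 85 x 34 mm, loose; origin at the centre of its underside
- shaker: orbital shaker, cream housing 340 (its x) x 300 (its y) mm, fixed to the bench; its blue-grey mat lies 100 mm above the bench. Origin: centre of its underside, at bench height; x points away from its control panel, z up. Along x, at y = -122 and +122 mm, run steel rails 24 mm wide, tops 116 mm above the bench, each with a row of 12 mm holes 30 mm apart
- bay (a point): point on the mat (100 mm above the bench) where the centre of the bottle's underside is when clamped: midway along the bars, 39 mm to the -x side of the fixed bar's axis; its axes are the shaker's. The bottle may be set down here or up to 25 mm to the -x side of it: the sliding bar pushes it along
- clamp_bar (a joint): travel in m of the sliding clamp bar along the shaker's +x, towards the fixed bar: 0 as found, with the pin in its first hole, 0.030 at the next hole. Range -0.08 to 0.06. It drags with about 3 N. With the pin down it is locked, with 1 mm of play either way
- bar_mid (a point): middle of the axis of the sliding rubber bar, 132 mm above the bench; moves with the bar. Both bars are black, diameter 20 mm, lie along the shaker's y and end in aluminium blocks on the rails: the fixed bar at shaker x = +105 mm, the sliding one at first at x = -3 mm. Free gap between them: 88 mm at first, 58 mm one hole on
- plunger (a joint): height in m by which the lock knob and its pin are pulled up: 0 with the pin fully down in a hole, 0.012 when its tip just clears the rail's top, at most 0.016. A spring pushes it down with 5 N at 0 and 8 N at 0.015. The pin (10 mm, round tip) rides on the rail between holes and drops in over a hole when let down
- knob (a point): centre of the red lock knob, an upright cylinder of diameter 28 mm, 27 mm tall; 176.5 mm above the bench with the pin down. It sits over the -y end block of the sliding bar (block top 145 mm above the bench, a steel collar of diameter 20 mm rises to 157 mm under the knob) and moves with bar and pin. Grip it from above, pull straight up
- next_hole (a point): mouth of the hole, 116 mm above the bench, in the -y rail into which the pin must go; its axes are the shaker's

How it is judged:
On the way, in this order (a step that is already met when the one before it is completed fails the run):
1. the amber bottle stands upright on the mat between the two bars, let go (x of amber_bottle in the frame of bay between -0.036 and 0.006 m and y of amber_bottle in the frame of bay between -0.055 and 0.055 m and z of amber_bottle in the frame of bay between -0.005 and 0.006 m and angle between amber_bottle's own z axis and vertical below 0.1 rad and contact force between the fingers and amber_bottle below 0.2 N), for 0.2 s.
2. the lock knob is pulled up by the fingers until the pin is clear of the rail (value of joint plunger above 0.0112 m and contact force between the fingers and plunger above 1 N), for 0.1 s.
3. the bar is one hole on and the pin has dropped home in the next hole (value of joint clamp_bar between 0.0275 and 0.0325 m and value of joint plunger below 0.002 m), for 0.1 s.
At the end, for the whole second after the job is handed in: The bar is at the next hole (travel 30 mm within 2.5), the pin within 2 mm of fully down, the fingers gripping the knob with over 2 N; the amber bottle stands still, untouched and upright (0.1 rad) on the mat, within 6 mm of the bay point across the bars and 55 mm along them (all of step 3 and contact force between the fingers and plunger above 2 N and x of amber_bottle in the frame of bay between -0.006 and 0.006 m and y of amber_bottle in the frame of bay between -0.055 and 0.055 m and z of amber_bottle in the frame of bay between -0.005 and 0.006 m and angle between amber_bottle's own z axis and vertical below 0.1 rad and linear speed of amber_bottle below 0.03 m/s and contact force between the fingers and amber_bottle below 0.2 N); the arm keeps its last pose, push and grip.
It fails at once if the clear bottle, the sample pot or the slide box was shifted by more than 25 mm (distance of any of clear_bottle, sample_pot, slide_box from where it was at the start of the episode above 0.025 m).
It fails at once if the amber bottle was tipped over (more than 0.6 rad) (angle between amber_bottle's own z axis and vertical above 0.6 rad).
It fails at once if the amber bottle was dropped (it moved at more than 0.6 m/s, a fall of about 2 cm, while out of the fingers) (linear speed of amber_bottle above 0.6 m/s and contact force between the fingers and amber_bottle below 0.1 N).
It fails at once if the amber bottle was banged or jammed against the shaker (more than 60 N) (contact force between amber_bottle and shaker above 60 N).
It also fails if it takes over 56 s, if anything falls off the work surface, if the arm or the gripper's body presses on something with over 40 N, if the wrist force passes 120 N, or if a joint passes its speed limit or range.

## Robot

A 6-joint arm with a two-finger parallel gripper is mounted at the origin on the work surface. World frame = base frame: x ahead of the robot, y to its left, z up, the work surface at z = 0. Lengths are in m, angles in rad, forces in N, time in s.
With the tool pointing down it reaches from about 0.2 to 0.875 m from the base axis. Payload 3.4 kg.
Tool frame: the origin (TCP) lies midway between the tips of the shut fingers; the grasp point (between the pads) lies robot.hold_point_z behind it (robot.hold_point_z is the distance from the TCP to the grasp point, in m); z points along the fingers, y is the line along which they close (so a half turn about z gives the same grasp; the last joint's range is limited). The gripper opens to 94 mm and grips with 3 to 60 N. Pads are 16 mm wide; open, the fingers measure 119 mm over their backs; the gripper's body (75 mm by 177 mm) begins 78 mm behind the grasp point.
Start: joints at [-1.391, 0.276, 1.505, -0, 1.361, -0.121], TCP at [0.17, -0.549, 0.205] pointing down, gripper open.
Joint ranges: [-2.89, 2.89], [-0.75, 2.08], [0.22, 2.7], [-1.18, 4.32], [0.11, 2.71], [-2.7, 2.7]. Speed limits (rad/s): [2.57, 2.57, 3.14, 3.14, 3.14, 3.14].

## Interface

Orientations are given as [roll, pitch, yaw] about the fixed x, y, z axes, in that order (R = Rz(yaw) Ry(pitch) Rx(roll)).
In Python, from station import robot gives the robot as it stands.
- The arm moves only by the shell command python3 -m inch 'ROWS' [OPENING] [FORCE]. ROWS is JSON, a list of rows, each a list of 2 entries, a list of its own where there are three numbers: the shift along the tool's x, y, z scaled (see below), then the turn, a rotation vector about the tool's x, y, z scaled (see below). In form: [[[tx, ty, tz], [wx, wy, wz]], ...]. A call has 1 to 20 rows; each row shifts and turns the commanded pose from where the row before left it, along the tool's axes as they then stand; what a row does not reach is not made up. The controller multiplies each number of a shift by 0.05 m and each number of a turn by 0.08 rad. A row lasts 1/10 s, in which the tool goes at most 50 mm and 8.59 degrees, less where a joint would pass 70% of its speed; a pose out of reach is approached as far as the arm can. A call with a number of a shift or a turn outside -1 to 1 is refused whole. A call with a gripper value outside its range is refused whole. OPENING is the opening, from 0 (shut) to 1 (fully open), set as the call begins (- or left out, the last holds). The fingers move at their own pace and stop on an object; FORCE is the grip in N (left out, the last holds). Time passes only in rows, so rows that do not move let the fingers close. It gives the time, the measured TCP pose, the force, the opening and the grip force at its end, in the units of the state.
- robot.get_obs(): the state, without advancing time (a new reading comes with each control period).
- robot.grab_frame(name): name is "side" or "top" or "wrist"; returns the picture (384x512x3 uint8, blue, green, red); there is no depth.
- robot.camera_params(name): a dict with "vertical_fov" (degrees; the focal length in pixels is half the picture's height over the tangent of half this angle, whatever the lens; pixels are square), "cx", "cy" (the principal point, pixels), "R" (3x3) and "t" (3): a world point X has camera coordinates R X + t. Camera axes: x right, y down, z forward; pixel columns grow to the right and rows downward; lengths in m; the calibration is good to about 2 mm. The wrist camera is an equidistant fisheye: a pixel r from the principal point sees the ray r / f radians off the axis. A picture is of the moment at which its call begins: read the wrist's pose just before it. camera_params takes no time and is no camera call; for the wrist camera it gives the pose at the moment of the call.
- robot.close_job(): hands the job in; it is judged then, once.
The state is a dict: "time": time; "joints": joint angles; "joint_velocities": joint speeds; "tau": joint torques, N m; "tool_pos": TCP position; "tool_rot": TCP orientation; "ft_force": force on the tool from outside, world axes, zero at the start; "torque": the same for the moment, N m; "finger_gap": finger opening in m; "finger_force": force on a finger pad.
Only numpy, scipy, OpenCV 4.12 (cv2) and the standard library are available. Lean on these libraries where they do the work, as an engineer would, in place of code of your own. Each camera call takes 0.05 s, during which the arm holds its last target. There are 200 camera calls.

## Working session

There is one attempt and no reset: what is moved stays moved. The work goes in short steps, Python scripts to look and compute and a shell command to move; the robot and the scene stay as the last step left them, time stands still between calls to the robot, and variables do not carry over. Pictures are saved under pics/ and viewed, at most 10 in all, crops included, and the job is handed in when it is done.

```bash
mkdir -p pics; ls
python3 - <<'E'
from station import robot
import cv2,json
print(robot.get_obs(), robot.hold_point_z)
for n in("top","side"):
    f=robot.grab_frame(n); cv2.imwrite(f"pics/{n}0.png",f); print(n,robot.camera_params(n))
a=[cv2.imread(f"pics/{n}0.png") for n in("top","side")]
cv2.imwrite("pics/both0.png",cv2.vconcat(a))
E
```

```text
pics
{'time': 0.0, 'joints': array([-1.39096301e+00,  2.76554421e-01,  1.50610236e+00, -4.51379064e-06,
        1.36065384e+00, -1.20988632e-01]), 'joint_velocities': array([-1.46978214e-03,  5.34347479e-06, -6.15233201e-04, -9.51664927e-04,
       -1.07837538e-04,  2.75684545e-04]), 'tau': array([ 4.75980164e-05, -4.04582763e+01, -2.37229836e+01,  7.00723822e-02,
        3.43247002e-02, -1.31912439e-04]), 'tool_pos': array([ 0.17027692, -0.54863923,  0.20464012]), 'tool_rot': array([-3.13988671e+00, -2.02967014e-04,  3.00822722e-01]), 'ft_force': array([ 0.31875406, -0.33100042,  0.10579865]), 'torque': array([-0.00146531,  0.01260933, -0.02509378]), 'finger_force': 0.0, 'finger_gap': 0.0938226695147349} 0.0188
top {'vertical_fov': 52.71049246309541, 'cx': 256.103164263046, 'cy': 188.05908271387432, 'R': array([[ 0.01809907, -0.99956463,  0.02330165],
       [-0.99763207, -0.0196009 , -0.0659246 ],
       [ 0.06635263, -0.0220533 , -0.9975525 ]]), 't': array([-0.00693764,  0.54434831,  1.21893121])}
side {'vertical_fov': 46.27495410646861, 'cx': 254.4202450719463, 'cy': 189.3257309711902, 'R': array([[-0.83212239, -0.55429252, -0.01822427],
       [-0.31343736,  0.49714379, -0.80907668],
       [ 0.45752523, -0.66753865, -0.58742047]]), 't': array([0.45966687, 0.24483297, 1.47293828])}
```

View pics/top0.png

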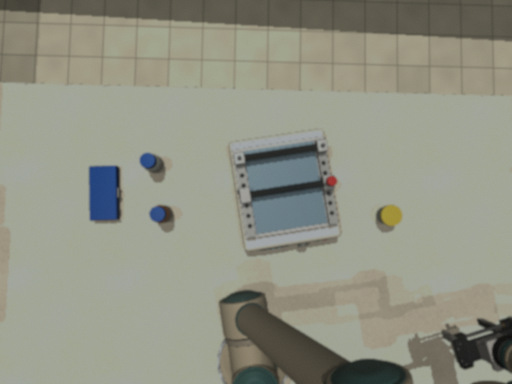

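View pics/side0.png

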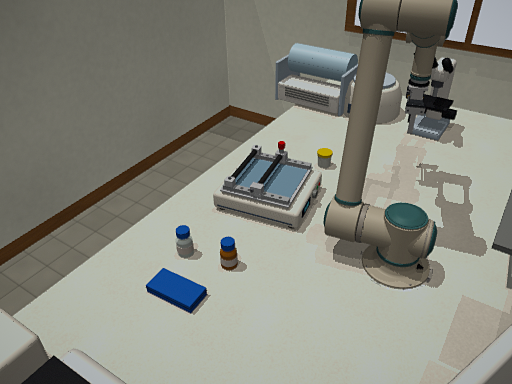

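The top view shows the amber bottle's cap at about (160,214), nearer the robot, and the clear bottle's at (150,161). The shaker is around (285,190), with the red knob at (332,181) and its panel towards the robot. The side view confirms amber at (228,245).

```bash
cat > h.py <<'E'
import numpy as np,cv2
from station import robot
def ray(p,c):
    f=192/np.tan(np.radians(c["vertical_fov"])/2); R=np.array(c["R"]);t=np.array(c["t"])
    v=np.array([(p[0]-c["cx"])/f,(p[1]-c["cy"])/f,1.])
    if c.get("fish"):
        r=np.hypot(v[0],v[1]); v=np.array([v[0]/r*np.sin(r),v[1]/r*np.sin(r),np.cos(r)])
    return -R.T@t, R.T@v
def onz(p,c,z):
    o,d=ray(p,c); return o+d*(z-o[2])/d[2]
def tri(rs):
    A=0;b=0
    for o,d in rs:
        d=d/np.linalg.norm(d);P=np.eye(3)-np.outer(d,d);A=A+P;b=b+P@o
    return np.linalg.solve(A,b)
def mask(im,lo,hi):
    return cv2.inRange(cv2.cvtColor(im,cv2.COLOR_BGR2HSV),lo,hi)
def blobs(m,amin=15):
    n,l,s,c=cv2.connectedComponentsWithStats(m)
    return [(c[i].round(1).tolist(),s[i].tolist()) for i in range(1,n) if s[i][4]>=amin]
E
python3 - <<'E'
from h import *
im={n:cv2.imread(f"pics/{n}0.png") for n in("top","side")}
c={n:robot.camera_params(n) for n in im}
for n in im:
    print(n,"blue",blobs(mask(im[n],(105,170,50),(125,255,255)),30))
    print(n,"red",blobs(mask(im[n],(170,130,60),(180,255,255))|mask(im[n],(0,150,60),(6,255,255)),10))
    print(n,"mat",blobs(mask(im[n],(95,45,80),(110,140,220)),200))
    print(n,"yellow",blobs(mask(im[n],(22,150,80),(32,255,255)),30))
m=mask(im["top"],(95,45,80),(110,140,220)); m[:,:230]=0;m[:120]=0;m[250:]=0;m[:,345:]=0
p=cv2.findNonZero(m); r=cv2.minAreaRect(p); B=cv2.boxPoints(r)
W=np.array([onz(q,c["top"],.1) for q in B]); print(r,W.round(4),W.mean(0))
cr=cv2.resize(im["top"][120:260,220:350],None,fx=4.2,fy=4.2,interpolation=cv2.INTER_CUBIC); cv2.imwrite("pics/crop0.png",cr)
E
```

```text
top blue [([102.7, 191.3], [91, 167, 26, 52, 1199])]
top red [([331.2, 180.6], [327, 177, 9, 8, 54])]
top mat [([282.4, 171.7], [247, 153, 72, 38, 1929]), ([288.5, 210.2], [252, 189, 74, 44, 2348])]
top yellow [([390.5, 215.1], [381, 206, 20, 19, 290])]
side blue [([182.1, 231.7], [176, 225, 13, 14, 149]), ([227.1, 243.5], [221, 237, 13, 14, 160]), ([176.1, 289.4], [146, 268, 61, 45, 1420])]
side red [([281.0, 144.8], [278, 141, 7, 9, 52])]
side mat [([319.7, 64.5], [287, 51, 71, 27, 978]), ([254.5, 172.7], [236, 159, 37, 29, 464]), ([285.5, 180.5], [264, 165, 44, 33, 838])]
side yellow [([324.3, 152.5], [317, 148, 16, 10, 122])]
((284.6497802734375, 186.93603515625), (81.36510467529297, 69.5553207397461), 80.90972137451172) [[ 0.6457  0.0437  0.1   ]
 [ 0.6836 -0.1625  0.1   ]
 [ 0.4429 -0.2029  0.1   ]
 [ 0.407   0.0009  0.1   ]] [ 0.54479708 -0.08019924  0.1       ]
```

View pics/crop0.png

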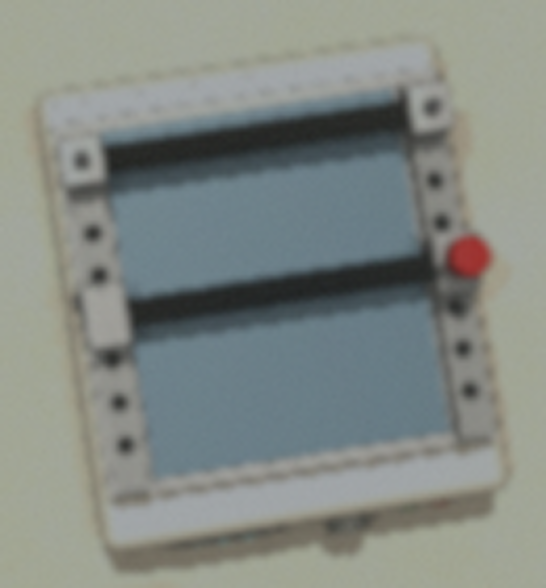

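The crop shows the bars, the rail holes and the knob. The fixed block's screws are at crop (82,160) and (432,106), and the knob is at (469,256).

Run:
```python
from h import *
im={n:cv2.imread(f"pics/{n}0.png") for n in("top","side")}
c={n:robot.camera_params(n) for n in im}
k=tri([ray((331.2,180.6),c["top"]),ray((281,144.8),c["side"])]); print("knob",k, onz((331.2,180.6),c["top"],.188))
f=lambda q:onz((q[0]/4.2+220-.4,q[1]/4.2+120-.4),c["top"],.116)[:2]
L=np.array([f(q) for q in((92,233),(98,275),(119,402),(125,445))]);Rr=np.array([f(q) for q in((434,180),(441,222),(463,348),(470,390))])
for a in(L,Rr): d=a[0]-a[-1]; print(a.round(4).tolist(),np.arctan2(d[1],d[0]),np.linalg.norm(d))
d=L.mean(0)-Rr.mean(0); print("across",np.arctan2(-d[0],d[1]),np.linalg.norm(d),(L.mean(0)+Rr.mean(0))/2)
for q in((82,160),(432,106)): print("fixscrew",onz((q[0]/4.2+219.6,q[1]/4.2+119.6),c["top"],.145))
m=mask(im["top"],(100,110,30),(130,255,255)); b=blobs(m,30);print(b)
for (tp,sp) in (((160,214),(227.1,243.5)),((150,161),(182.1,231.7))):
    q=min(b,key=lambda e:np.hypot(e[0][0]-tp[0],e[0][1]-tp[1]))[0]
    print("bottle",q,onz(q,c["top"],.103),onz(sp,c["side"],.094),tri([ray(q,c["top"]),ray(sp,c["side"])]))
```

```text
knob [ 0.55872029 -0.2028879   0.17705108] [ 0.5578531  -0.20043741  0.188     ]
[[0.5753, 0.0492], [0.5459, 0.0444], [0.4576, 0.0279], [0.4278, 0.0232]] 0.17424685659174266 0.14973796774558246
[[0.6178, -0.1912], [0.5881, -0.1963], [0.4997, -0.2124], [0.4704, -0.2175]] 0.17647250048807409 0.1497479500375637
across 0.17421886547598778 0.2441971858412136 [ 0.52280833 -0.08408939]
fixscrew [0.62246325 0.05655437 0.145     ]
fixscrew [ 0.66515187 -0.18378783  0.145     ]
[([147.7, 160.3], [141, 154, 15, 14, 167]), ([103.3, 192.7], [90, 167, 28, 53, 1441]), ([157.5, 213.7], [151, 207, 14, 14, 163])]
bottle [157.5, 213.7] [0.45745039 0.29393684 0.103     ] [0.4577517  0.29583125 0.094     ] [0.45749335 0.29599707 0.09424779]
bottle [147.7, 160.3] [0.61493313 0.32834204 0.103     ] [0.6167158  0.33000122 0.094     ] [0.61608295 0.33053017 0.09468051]
```

```bash
python3 -m inch '[[[0,0,-0.9],[0,0,0.78]],[[0,0,-0.9],[0,0,0.78]],[[0.3,-0.5,0],[0,0,0]],[[0.47,-0.82,0],[0,0,0]],[[0.47,-0.82,0],[0,0,0]],[[0.47,-0.82,0],[0,0,0]],[[0.47,-0.82,0],[0,0,0]],[[0.47,-0.82,0],[0,0,0]],[[0.47,-0.82,0],[0,0,0]],[[0.47,-0.82,0],[0,0,0]],[[0.47,-0.82,0],[0,0,0]],[[0.47,-0.82,0],[0,0,0]],[[0.47,-0.82,0],[0,0,0]],[[0.47,-0.82,0],[0,0,0]],[[0.47,-0.82,0],[0,0,0]],[[0.47,-0.82,0],[0,0,0]],[[0.47,-0.82,0],[0,0,0]],[[0.47,-0.82,0],[0,0,0]],[[0.47,-0.82,0],[0,0,0]],[[0.3,-0.5,0],[0,0,0]]]' 1 20
cat > d.py <<'E'
# tool-frame units to a target x y z [yaw 0.175]
import sys; from h import *; from scipy.spatial.transform import Rotation as Ro
o=robot.get_obs(); R=Ro.from_euler("xyz",o["tool_rot"])
T=np.array([float(a) for a in sys.argv[1:4]]); yaw=float(sys.argv[4]) if len(sys.argv)>4 else .175
print("shift units",(R.inv().apply(T-o["tool_pos"])/.05).round(3),"turn units",((R.inv()*Ro.from_euler("xyz",[np.pi,0,yaw])).as_rotvec()/.08).round(3))
E
python3 d.py 0.4575 0.296 0.16
python3 - <<'E'
from h import *
cv2.imwrite("pics/w1.png",robot.grab_frame("wrist")); print(robot.camera_params("wrist"))
E
```

```text
time: 2.1
tool_pos: [0.4467, 0.2201, 0.2947]
tool_rot: [-3.141, 0.001, 0.179]
ft_force: [-0.9, -1.3, 0.0]
finger_gap: 0.0941
finger_force: 0.0
shift units [ 0.483 -1.453  2.696] turn units [-0.009  0.008  0.045]
{'vertical_fov': 65.70646984690485, 'cx': 259.75321078817956, 'cy': 191.3773199898159, 'R': array([[ 0.17913164, -0.9838122 , -0.00504033],
       [-0.94248771, -0.17307227,  0.28594213],
       [-0.2821857 , -0.04647083, -0.95823363]]), 't': array([0.13974268, 0.4069981 , 0.61591834])}
```

View pics/w1.png

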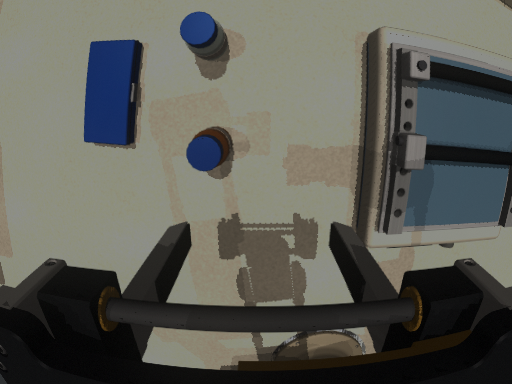

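The wrist view shows the amber bottle's cap at about (205,153), the clear bottle's at (199,30) and the box at (113,92). Next I refine the amber cap position and move over it.

```bash
python3 - <<'E'
from h import *
c=robot.camera_params("wrist");c["fish"]=1
im=cv2.imread("pics/w1.png")
for q,s in blobs(mask(im,(100,110,30),(130,255,255)),200):
    print(q,s,onz((s[0]+s[2]/2-.5,s[1]+s[3]/2-.5),c,.105), onz(q,c,.105))
E
python3 -m inch '[[[0.2,-0.6,0],[0,0,0]],[[0.28,-0.85,0],[0,0,0]],[[0,0,0],[0,0,0]]]'; python3 d.py 0.4575 0.296 0.16
```

```text
[197.3, 27.9] [180, 12, 36, 33, 917] [0.6178043  0.33254143 0.105     ] [0.61791128 0.33282314 0.105     ]
[108.8, 91.3] [84, 40, 53, 105, 4652] [0.5235761  0.43990703 0.105     ] [0.52438095 0.44195566 0.105     ]
[203.8, 152.8] [187, 136, 35, 35, 964] [0.46083413 0.29745977 0.105     ] [0.46104727 0.29775321 0.105     ]
time: 2.45
tool_pos: [0.4576, 0.2965, 0.2942]
tool_rot: [-3.139, 0.001, 0.18]
ft_force: [-0.6, 0.4, 0.2]
finger_gap: 0.0938
finger_force: 0.0
shift units [-1.000e-03  1.600e-02  2.683e+00] turn units [-0.027  0.013  0.065]
```

```bash
python3 -m inch '[[[0.03,0,0.5],[-0.02,0,0.06]],[[0,0,0.8],[0,0,0]],[[0,0,0.8],[0,0,0]],[[0,0,0.8],[0,0,0]],[[0,0,0.7],[0,0,0]],[[0,0,0.4],[0,0,0]],[[0,0,0.22],[0,0,0]],[[0,0,0],[0,0,0]]]'
python3 -m inch '[[[0,0,0],[0,0,0]],[[0,0,0],[0,0,0]],[[0,0,0],[0,0,0]],[[0,0,0],[0,0,0]],[[0,0,0],[0,0,0]],[[0,0,0],[0,0,0]]]' 0 30
```

```text
time: 3.25
tool_pos: [0.458, 0.2913, 0.0832]
tool_rot: [3.139, 0.003, 0.171]
ft_force: [-0.8, 0.2, 0.0]
finger_gap: 0.094
finger_force: 0.0
time: 3.85
tool_pos: [0.459, 0.2928, 0.0847]
tool_rot: [3.14, -0.001, 0.171]
ft_force: [-0.7, 1.2, 0.4]
finger_gap: 0.0496
finger_force: 0.5
```

```bash
python3 -m inch '[[[0,0,0],[0,0,0]],[[0,0,0],[0,0,0]],[[0,0,0],[0,0,0]]]'
python3 -m inch '[[[0,0,-0.1],[0,0,0]],[[0,0,-0.3],[0,0,0]],[[0,0,-0.6],[0,0,0]],[[0,0,-0.9],[0,0,0]],[[0,0,-0.9],[0,0,0]],[[0,0,-0.6],[0,0,0]],[[0,0,-0.3],[0,0,0]],[[0,0,0],[0,0,0]]]'; python3 d.py 0.5961 -0.0712 0.27
```

```text
time: 4.15
tool_pos: [0.4591, 0.2929, 0.0846]
tool_rot: [3.141, -0.001, 0.171]
ft_force: [-0.1, 2.2, 1.5]
finger_gap: 0.0455
finger_force: 29.9
time: 4.95
tool_pos: [0.4599, 0.293, 0.2718]
tool_rot: [3.14, -0.005, 0.171]
ft_force: [0.2, 0.4, -2.5]
finger_gap: 0.0458
finger_force: 29.9
shift units [1.443 7.641 0.051] turn units [ 0.014 -0.057 -0.048]
```

```bash
python3 -m inch '[[[0.05,0.2,0],[0,0,0]],[[0.1,0.5,0],[0,0,-0.05]],[[0.15,0.8,0],[0,-0.05,0]],[[0.15,0.8,0],[0,0,0]],[[0.15,0.8,0],[0,0,0]],[[0.15,0.8,0],[0,0,0]],[[0.15,0.8,0],[0,0,0]],[[0.15,0.8,0],[0,0,0]],[[0.15,0.8,0],[0,0,0]],[[0.14,0.65,0],[0,0,0]],[[0.1,0.4,0],[0,0,0]],[[0.1,0.25,0],[0,0,0]],[[0,0,0],[0,0,0]],[[0,0,0],[0,0,0]]]'; python3 d.py 0.5961 -0.0712 0.187
python3 - <<'E'
from h import *
cv2.imwrite("pics/w2.png",robot.grab_frame("wrist")); 
s=robot.grab_frame("side");t=robot.grab_frame("top")
cv2.imwrite("pics/s2.png",cv2.hconcat([cv2.resize(s[110:230,190:330],None,fx=2.8,fy=2.8,interpolation=2),cv2.resize(t[120:240,220:360],None,fx=2.8,fy=2.8,interpolation=2)]))
E
```

```text
time: 6.35
tool_pos: [0.6003, -0.0669, 0.2693]
tool_rot: [-3.142, 0.005, 0.176]
ft_force: [0.2, -0.3, -2.2]
finger_gap: 0.0457
finger_force: 29.9
shift units [-0.089  0.071  1.646] turn units [-0.     0.066  0.011]
```

View pics/w2.png

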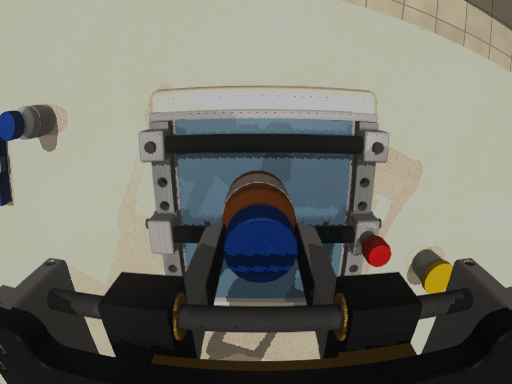

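View pics/s2.png

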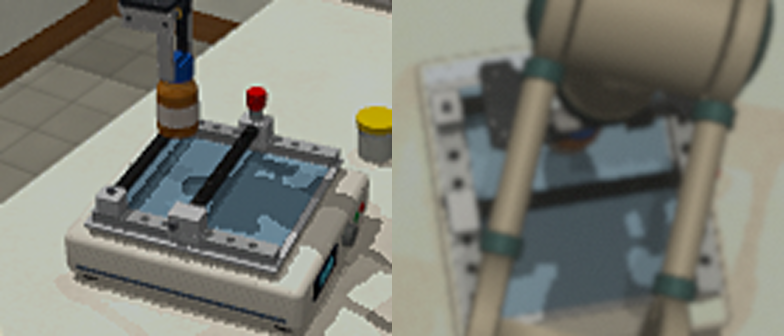

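The wrist view shows the bottle upright in the grip, with its cap at about (261,243), the fixed-bar screws at (150,148) and (376,147), and the knob at (376,247). The side crop agrees. I now measure the bottle relative to the bars with the same camera.

Run:
```python
from h import *
c=robot.camera_params("wrist");c["fish"]=1; im=cv2.imread("pics/w2.png"); o=robot.get_obs(); print(o["tool_pos"],o["tool_rot"])
m=mask(im,(105,150,30),(130,255,255)); b=max(blobs(m[:,200:320].copy(),300),key=lambda e:e[1][4]); print(b)
s=b[1]; cap=onz((200+s[0]+s[2]/2-.5,s[1]+s[3]/2-.5),c,o["tool_pos"][2]+.0204); print("cap",cap)
a=onz((150,148),c,.145);d=onz((376.3,147),c,.145); v=(a-d)[:2]; print(a,d,np.linalg.norm(v),"yaw",np.arctan2(-v[0],v[1]))
y=np.arctan2(-v[0],v[1]);ux=np.array([np.cos(y),np.sin(y)]);uy=np.array([-ux[1],ux[0]]); F=(a+d)[:2]/2
print("C",F-.105*ux,"bay",F-.039*ux,"target",F-.049*ux)
r=mask(im,(170,130,60),(180,255,255))|mask(im,(0,150,60),(6,255,255)); k=max(blobs(r),key=lambda e:e[1][4]);print(k)
k=onz(k[0],c,.18)[:2]; print("knob",k,"-> C",k+.003*ux+.122*uy,"cap in shaker",(cap[:2]-F)@ux+.105,(cap[:2]-F)@uy)
```

```text
[ 0.60032286 -0.0664797   0.27006361] [3.14047325 0.004005   0.17696442]
([59.8, 243.9], [23, 205, 75, 78, 4555])
cap [ 0.60536842 -0.06677576  0.29046361]
[0.62132518 0.05672465 0.145     ] [ 0.66590236 -0.18455475  0.145     ] 0.24536273769183106 yaw 0.1826932662785364
C [ 0.54036119 -0.08299131] bay [ 0.60526281 -0.07100052] target [ 0.59542923 -0.07281731]
([377.8, 252.1], [365, 236, 26, 31, 545])
knob [ 0.55899355 -0.2056515 ] -> C [ 0.53977882 -0.0851368 ] cap in shaker 0.06687139901915784 0.004135270288292856
```

```bash
python3 d.py 0.594 -0.072 0.190; python3 -m inch '[[[-0.07,0.05,0.1],[0,0.05,0]],[[-0.08,0.05,0.4],[0,0,0]],[[0,0,0.5],[0,0,0]],[[0,0,0.35],[0,0,0]],[[0,0,0.2],[0,0,0]],[[0,0,0],[0,0,0]],[[0,0,0],[0,0,0]]]'; python3 d.py 0.594 -0.072 0.1846
```

```text
shift units [-0.138  0.085  1.602] turn units [0.014 0.05  0.025]
time: 7.2
tool_pos: [0.5946, -0.0743, 0.193]
tool_rot: [3.139, -0.001, 0.176]
ft_force: [0.6, 0.1, -1.7]
finger_gap: 0.0457
finger_force: 29.9
shift units [-0.005 -0.047  0.168] turn units [ 0.027 -0.013  0.007]
```

```bash
python3 -m inch '[[[0,0,0.05],[0.02,0,0]],[[0,0,0.05],[0,0,0]],[[0,0,0.03],[0,0,0]],[[0,0,0.02],[0,0,0]],[[0,0,0],[0,0,0]],[[0,0,0],[0,0,0]]]'
```

```text
time: 7.8
tool_pos: [0.5944, -0.0744, 0.1849]
tool_rot: [3.141, -0.0, 0.175]
ft_force: [0.3, 0.6, -3.0]
finger_gap: 0.0456
finger_force: 29.9
```

```bash
for i in 1 2 3 4; do python3 -m inch '[[[0,0,0.02],[0,0,0]],[[0,0,0],[0,0,0]]]' | grep -E 'pos|ft'; done
```

```text
tool_pos: [0.5947, -0.0743, 0.1846]
ft_force: [-0.1, 0.3, 2.1]
tool_pos: [0.595, -0.0742, 0.1845]
ft_force: [-0.7, 0.7, 7.2]
tool_pos: [0.5952, -0.0742, 0.1845]
ft_force: [-1.9, 1.4, 10.3]
tool_pos: [0.5954, -0.0741, 0.1845]
ft_force: [-3.2, 1.8, 13.9]
```

```bash
python3 -m inch '[[[0,0,-0.05],[0,0,0]],[[0,0,0],[0,0,0]]]' | grep -E 'pos|ft'; python3 -m inch '[[[0,0,0],[0,0,0]],[[0,0,0],[0,0,0]],[[0,0,0],[0,0,0]],[[0,0,0],[0,0,0]],[[0,0,0],[0,0,0]],[[0,0,0],[0,0,0]]]' 0.9
python3 -m inch '[[[0,0,-0.3],[0,0,0]],[[0,0,-0.6],[0,0,0]],[[0,0,-0.7],[0,0,0]],[[0,0,-0.3],[0,0,0]],[[0,0,0],[0,0,0]],[[0,0,0],[0,0,0]]]'
python3 - <<'E'
from h import *
cv2.imwrite("pics/w3.png",robot.grab_frame("wrist"))
c=robot.camera_params("wrist");c["fish"]=1; im=cv2.imread("pics/w3.png")
b=blobs(mask(im,(105,150,30),(130,255,255)),300); print(b)
r=blobs(mask(im,(170,130,60),(180,255,255))|mask(im,(0,150,60),(6,255,255)),50);print(r,[onz(k[0],c,.183) for k in r])
for _,s in b: print(onz((s[0]+s[2]/2-.5,s[1]+s[3]/2-.5),c,.205))
E
python3 d.py 0.5582 -0.2025 0.26
```

```text
tool_pos: [0.5949, -0.0743, 0.1845]
ft_force: [0.2, 1.8, 7.1]
time: 9.4
tool_pos: [0.5943, -0.0744, 0.1831]
tool_rot: [-3.142, 0.0, 0.175]
ft_force: [-0.9, 0.2, 1.0]
finger_gap: 0.0845
finger_force: 0.0
time: 10.0
tool_pos: [0.594, -0.0743, 0.2778]
tool_rot: [-3.141, 0.001, 0.175]
ft_force: [0.5, 0.1, -1.2]
finger_gap: 0.0847
finger_force: 0.0
[([7.2, 121.7], [0, 108, 16, 29, 374]), ([257.2, 198.4], [233, 172, 50, 53, 2084])]
[([370.8, 243.1], [356, 227, 28, 31, 557])] [array([ 0.56016757, -0.20286181,  0.183     ])]
[0.63349387 0.21669288 0.205     ]
[ 0.59677868 -0.07253421  0.205     ]
shift units [-1.144  2.403  0.34 ] turn units [-0.01   0.026  0.002]
```

View pics/w3.png

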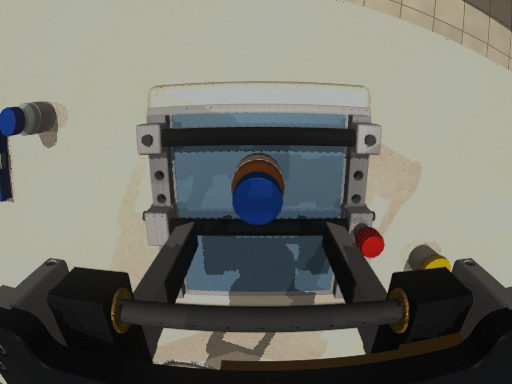

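The bottle stands upright between the bars (cap at 257,198), and the knob is at (371,243), about (0.559, -0.203).

```bash
python3 -m inch '[[[-0.12,0.25,0],[0,0,0]],[[-0.28,0.6,0],[0,0,0]],[[-0.35,0.7,0],[0,0,0]],[[-0.27,0.55,0],[0,0,0]],[[-0.12,0.3,0],[0,0,0]],[[0,0,0],[0,0,0]],[[0,0,0],[0,0,0]]]' | grep -E 'time|pos|rot'; python3 d.py 0.559 -0.203 0.163
python3 - <<'E'
from h import *
cv2.imwrite("pics/w4.png",robot.grab_frame("wrist"))
c=robot.camera_params("wrist");c["fish"]=1; im=cv2.imread("pics/w4.png")
r=blobs(mask(im,(170,130,60),(180,255,255))|mask(im,(0,150,60),(6,255,255)),50);print(r,[onz(k[0],c,.183) for k in r])
E
```

```text
time: 10.75
tool_pos: [0.559, -0.202, 0.2778]
tool_rot: [-3.14, 0.0, 0.175]
shift units [-0.003  0.023  2.296] turn units [-0.02   0.004 -0.005]
[([260.6, 192.9], [246, 177, 30, 33, 751])] [array([ 0.56080156, -0.20287394,  0.183     ])]
```

```bash
python3 -m inch '[[[0.01,0.02,0.3],[0,0,0]],[[0,0,0.6],[0,0,0]],[[0,0,0.6],[0,0,0]],[[0,0,0.5],[0,0,0]],[[0,0,0.2],[0,0,0]],[[0,0,0.09],[0,0,0]],[[0,0,0],[0,0,0]]]' | grep -E 'time|pos|rot|ft'
python3 -m inch '[[[0,0,0],[0,0,0]],[[0,0,0],[0,0,0]],[[0,0,0],[0,0,0]],[[0,0,0],[0,0,0]],[[0,0,0],[0,0,0]],[[0,0,0],[0,0,0]],[[0,0,0],[0,0,0]],[[0,0,0],[0,0,0]],[[0,0,0],[0,0,0]],[[0,0,0],[0,0,0]],[[0,0,0],[0,0,0]],[[0,0,0],[0,0,0]]]' 0 40
```

```text
time: 11.5
tool_pos: [0.5603, -0.2028, 0.1642]
tool_rot: [3.141, -0.001, 0.176]
ft_force: [-0.3, -0.5, 0.1]
time: 12.7
tool_pos: [0.5596, -0.2026, 0.1638]
tool_rot: [-3.14, 0.0, 0.175]
ft_force: [-0.6, 4.7, 1.8]
finger_gap: 0.0275
finger_force: 40.0
```

```bash
python3 -m inch '[[[0,0,-0.08],[0,0,0]],[[0,0,-0.1],[0,0,0]],[[0,0,-0.1],[0,0,0]],[[0,0,-0.04],[0,0,0]],[[0,0,0],[0,0,0]],[[0,0,0],[0,0,0]],[[0,0,0],[0,0,0]]]'
```

```text
time: 13.4
tool_pos: [0.5595, -0.2027, 0.1792]
tool_rot: [-3.14, 0.001, 0.175]
ft_force: [1.3, 5.2, -8.4]
finger_gap: 0.0277
finger_force: 40.0
```

```bash
python3 -m inch '[[[0.04,0,0],[0,0,0]],[[0.08,0,0],[0,0,0]],[[0.1,0,0],[0,0,0]],[[0.1,0,0],[0,0,0]],[[0.1,0,0],[0,0,0]],[[0.1,0,0],[0,0,0]],[[0.06,0,0],[0,0,0]],[[0.02,0,0],[0,0,0]],[[0,0,0],[0,0,0]],[[0,0,0],[0,0,0]],[[0,0,0],[0,0,0]]]'; python3 d.py 0.5890 -0.1974 0.1638
```

```text
time: 14.5
tool_pos: [0.5861, -0.1979, 0.1785]
tool_rot: [-3.139, 0.007, 0.175]
ft_force: [-4.6, 3.8, -8.7]
finger_gap: 0.0272
finger_force: 40.0
shift units [0.061 0.    0.293] turn units [-0.027  0.091  0.004]
```

```bash
python3 -m inch '[[[0.03,0,0],[0,0,0]],[[0.03,0,0],[0,0,0]],[[0,0,0],[0,0,0]],[[0,0,0],[0,0,0]]]'; python3 d.py 0.5890 -0.1974 0.1638
```

```text
time: 14.9
tool_pos: [0.589, -0.1974, 0.1785]
tool_rot: [-3.139, 0.008, 0.175]
ft_force: [-4.2, 3.6, -8.4]
finger_gap: 0.0271
finger_force: 40.0
shift units [0.003 0.    0.293] turn units [-0.027  0.094  0.004]
```

```bash
python3 -m inch '[[[0,0,0.05],[0,0,0]],[[0,0,0.08],[0,0,0]],[[0,0,0.06],[0,0,0]],[[0,0,0.05],[0,0,0]],[[0,0,0.04],[0,0,0]],[[0,0,0.03],[0,0,0]],[[0,0,0],[0,0,0]],[[0,0,0],[0,0,0]]]'; python3 d.py 0.5890 -0.1974 0.1638
```

```text
time: 15.7
tool_pos: [0.5893, -0.1974, 0.1639]
tool_rot: [-3.14, 0.006, 0.175]
ft_force: [-5.1, 3.6, -4.6]
finger_gap: 0.0272
finger_force: 40.0
shift units [-0.005 -0.001  0.002] turn units [-0.022  0.08   0.004]
```

```bash
python3 -m inch '[[[0,0,0.02],[0,0,0]],[[0,0,0.02],[0,0,0]],[[0,0,0],[0,0,0]],[[0,0,0],[0,0,0]],[[0,0,0],[0,0,0]]]'
python3 - <<'E'
from h import *
w=robot.grab_frame("wrist");s=robot.grab_frame("side")
cv2.imwrite("pics/f5.png",cv2.hconcat([w[:300],cv2.resize(s[110:220,190:295],(287,300),interpolation=2)]))
c=robot.camera_params("wrist");c["fish"]=1
C=np.array([.540,-.082]);ux=np.array([.9847,.1741]);uy=np.array([-.1741,.9847])
for q,b in blobs(mask(w,(105,150,30),(130,255,255)),300):
    p=onz((b[0]+b[2]/2-.5,b[1]+b[3]/2-.5),c,.205)[:2]; print(q,b,"shaker",(p-C)@ux,(p-C)@uy)
E
```

```text
time: 16.2
tool_pos: [0.5902, -0.1973, 0.1638]
tool_rot: [-3.141, 0.003, 0.175]
ft_force: [-5.6, 4.5, 1.2]
finger_gap: 0.0272
finger_force: 40.0
[63.9, 195.6] [27, 158, 75, 79, 4453] shaker 0.0696162756033099 -0.010274563393442746
```

View pics/f5.png

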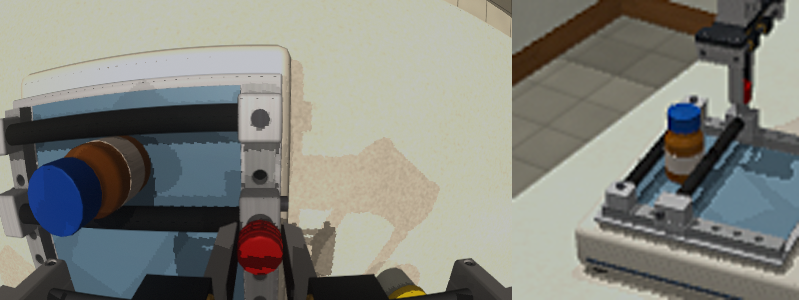

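The bottle stands between the bars, with its cap at about (65,197) and its shaker x close to the bay's 0.066. The pin is back at its original fully-down height, and the spring load has gone from the tool.

```bash
python3 -c "
from station import robot
print(robot.close_job())"
```

```text
the job is handed in; nothing more can be done
None
```

The job is handed in at about 16 s of the 56 s allowed, with no verdict returned: the amber bottle stands upright between the bars close to the bay point, the bar is about 30 mm on with the pin back at its fully-down height, and the knob is still gripped at 40 N.

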